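# Hold the feed bottle nozzle-down over the cacti

### The job

Draw the slim bottle with the pointed nozzle out of the rack and tip it over, so that you finish holding it still with its nozzle sloping down at about 30 degrees below level, the tip over the middle of the cactus pot and a few centimetres above the cacti, ready to feed them. Keep hold of it at the end: do not put it down or let it rest on anything, and leave the pot and the other things where they are.

Things in the scene. Friction and masses are not known exactly. Their poses are not given: they have to be found in the camera images.
- bottle: The slim white bottle with a pointed nozzle, 0.19 kg give or take a third; a round body 47 mm across and 124 mm long, then a neck and nozzle, 168 mm in all. Loose; it starts in one of the rack's three cups, lying back at some 25 to 30 degrees above level with its nozzle up and out of the cup. Origin at the centre of its base, z axis along the bottle towards the nozzle.
- bottle_mid (a point): Point on the bottle's axis, 84 mm from its base (half its length), on the round body and about 34 mm outside the cup's mouth; the place to grip, 47 mm across. Axes as the bottle's: z towards the nozzle.
- bottle_tip (a point): The tip of the bottle's nozzle, 168 mm from its base on its axis. Axes as the bottle's.
- rack: Fixed rack: a pale wooden board 115 x 300 x 12 mm with three round metal cups in a row, 110 mm from centre to centre. Origin on the worktop under the board, y along the row, z up; the cups' mouths face along its +x and up at 30 degrees. Each cup is 57 mm across outside, 51 mm inside and 50 mm deep, its mouth's centre 60 mm above the worktop; a thing in it lies loosely on the cup's lower wall and comes out straight along its own axis.
- cactus_top (a point): Centre of the small round cream pot with two ball cacti, at the height of their tops, 112 mm above its underside; the pot is 115 mm across, 72 mm high at the rim, and stands loose on the worktop.
- spice_jar_mid (a point): Bystander in one of the rack's cups: a round spice jar with a screw cap, 45 mm across, 106 mm long. Point at its centre, z towards its cap.
- shaker_mid (a point): Bystander in one of the rack's cups: a stubby salt shaker with a domed metal top, 44 mm across, 90 mm long. Point at its centre, z towards its top.
- candle: Bystander: candle in a glass, 76 mm across, 90 mm high, standing loose. Origin under its centre.
- mug: Bystander: patterned mug, 82 mm across, 112 mm with its handle, 94 mm high, standing loose. Origin under its middle.
Mind the look-alikes: they are no part of the job. What is shaped like the part that bears cactus_top but orange is not meant.

How it is judged:
On the way:
1. the bottle is out of its cup, raised in the fingers and clear of the rack (contact force between bottle and the fingers above 1 N and contact force between bottle and rack below 0.1 N and distance of bottle_mid from where it was at the start of the episode above 0.06 m and height (world z) of bottle_mid above 0.11 m), for 0.2 s.
At the end, for the whole second after the job is handed in: The bottle is held still in the fingers, touching neither rack nor pot, its middle over 140 mm up; the nozzle slopes 20 to 50 degrees below level, its tip within 35 mm of the pot's centre seen from above and 5 to 88 mm above the tops of the cacti (contact force between bottle and the fingers above 1 N and contact force between bottle and rack below 0.1 N and contact force between bottle and cactus below 0.1 N and angle between bottle_mid's own z axis and vertical between 1.92 and 2.45 rad and horizontal distance between bottle_tip and cactus_top below 0.035 m and height (world z) of bottle_tip between 0.117 and 0.2 m and height (world z) of bottle_mid above 0.14 m and linear speed of bottle below 0.03 m/s); the arm keeps its last pose, push and grip.
It fails at once if another thing is shifted by more than 30 mm (distance of any of spice_jar_mid, shaker_mid, candle, mug, cactus_top from where it was at the start of the episode above 0.03 m).
It fails at once if the bottle is knocked against the cactus pot (contact force between bottle and cactus above 3 N).
It also fails if it takes over 32 s, if anything falls off the work surface, if the arm or the gripper's body presses on something with over 40 N, if the wrist force passes 120 N, or if a joint passes its speed limit or range.

### The arm

A 7-joint arm with a two-finger parallel gripper is mounted at the origin on the work surface; the furniture and walls round the work are solid. World frame = base frame: x ahead of the robot, y to its left, z up, the work surface at z = 0. Lengths are in m, angles in rad, forces in N, time in s.
With the tool pointing down it reaches from about 0.35 to 0.9 m from the base axis. Payload 19.9 kg.
Tool frame: the origin (TCP) lies between the finger pads; the fingertips stand 25 mm ahead of it and the grasp point (between the pads) lies 6 mm ahead of it; z points along the fingers, y is the line along which they close (so a half turn about z gives the same grasp; the last joint's range is limited). The gripper opens to 85 mm and grips with 20 to 120 N. Pads are 22 mm wide; open, the fingers measure 114 mm over their backs; the gripper's body (76 mm by 85 mm) begins 54 mm behind the grasp point. The pads swing forward as they close: fully open they stand 13 mm farther back than shut.
Start: joints at [-1.321, 0.417, -0.01, 1.614, 0.005, 1.111, -0.053], TCP at [0.18, 0.599, 0.256] pointing down, gripper open.
Joint ranges: [-2.81, 2.81], [-0.39, 2.02], [-1.27, 1.25], [0.06, 2.57], [-1.19, 4.33], [0.19, 2], [-2.82, 2.82]. Speed limits (rad/s): [1.89, 1.89, 2.39, 2.39, 3.01, 3.01, 3.01].

### API

Orientations are given as a unit quaternion [w, x, y, z].
In Python, from rig import ctrl gives the robot as it stands. The module is installed in compiled form; this text tells all that it offers. Calls block until the motion is done:
- ctrl.movep(position, orientation): joint-space move of the TCP to a pose.
- ctrl.move_straight(position, frame=None, vel=0.15, until_force=None): straight line of the TCP; frame=None keeps the orientation; vel is the mean speed in m/s. With until_force (N) it stops when the force on the tool has changed by that much, and returns True; else False.
- ctrl.goto_joints(angles): joint-space move.
- ctrl.set_gripper(opening, effort=None): opening from 0.0 (shut) to 1.0 (fully open); effort is the grip in N (None keeps the last); returns when the fingers have stopped.
- ctrl.hold(seconds).
- ctrl.ik(position, orientation): joint angles nearest the present ones, or None.
- ctrl.read_state(): the state.
- ctrl.read_camera(name): name is "scene" or "top" or "wrist"; returns the picture (400x640x3 uint8, red, green, blue); there is no depth.
- ctrl.camera_info(name): a dict with "fx", "fy", "cx", "cy" (pixels), "rvec" (rotation vector, rad) and "tvec" (3), from world to camera coordinates, as OpenCV has them; the wrist camera has in their place "mount" (4x4, takes a point from camera to tool coordinates, whose origin is the TCP and whose axes are the flange's). Camera axes: x right, y down, z forward; pixel columns grow to the right and rows downward; lengths in m; the calibration is good to about 2 mm. The wrist camera is an equidistant fisheye: a pixel r from the principal point sees the ray r / f radians off the axis. A picture is of the moment at which its call begins: read the wrist's pose just before it. camera_info takes no time and is no camera call.
A pose or a line that the arm cannot do raises ctrl.MotionError and nothing moves.
- ctrl.close_job(): hands the job in; it is judged then, once.
The state is a dict: "time_s": time; "joint_pos": joint angles; "joint_velocities": joint speeds; "effort": joint torques, N m; "tool_pos": TCP position; "tool_rot": TCP orientation; "force": force on the tool from outside, world axes, zero at the start; "wrist_torque": the same for the moment, N m; "opening": opening from 0.0 (shut) to 1.0 (fully open); "gripper_force": force on a finger pad.
Only numpy, scipy, OpenCV 4.12 (cv2) and the standard library are available. Lean on these libraries where they do the work, as an engineer would, in place of code of your own. Each camera call takes 0.05 s, during which the arm holds its last target. There are 200 camera calls.

## Working session

There is one attempt and no reset: what is moved stays moved. The work goes in short steps, each a Python script; the robot and the scene stay as the last script left them, time stands still between calls to the robot, and variables do not carry over. Pictures are saved under pics/ and viewed, at most 10 in all, crops included, and the job is handed in when it is done.

```bash
mkdir -p pics
python3 - <<'E'
from rig import ctrl
import cv2
for n in ("scene","top","wrist"):
    cv2.imwrite(f"pics/{n}0.png",ctrl.read_camera(n)[:,:,::-1]); print(n,ctrl.camera_info(n))
s=ctrl.read_state(); print(s["time_s"],s["tool_pos"],s["tool_rot"],s["opening"])
E
```

```text
scene {'fx': 389.6885316938691, 'fy': 389.6885316938691, 'cx': 327.34879375213205, 'cy': 196.86372903481166, 'rvec': array([ 1.99159937, -0.50012194,  0.32858751]), 'tvec': array([-0.3859459 ,  0.20921378,  1.04151943])}
top {'fx': 362.47885345907656, 'fy': 362.47885345907656, 'cx': 322.8029674552109, 'cy': 201.1835469388608, 'rvec': array([ 2.13514674, -2.15692066,  0.13025932]), 'tvec': array([0.08978047, 0.50661977, 1.14745277])}
wrist {'fx': 309.70691628693146, 'fy': 309.70691628693146, 'cx': 318.7798323590475, 'cy': 203.0559335163488, 'mount': array([[ 2.63463687e-04, -9.48451648e-01, -3.16921761e-01,
         8.15476421e-02],
       [ 9.99999830e-01,  4.14780036e-04, -4.09991306e-04,
         6.65519990e-04],
       [ 5.20309750e-04, -3.16921599e-01,  9.48451596e-01,
        -1.17344619e-01],
       [ 0.00000000e+00,  0.00000000e+00,  0.00000000e+00,
         1.00000000e+00]])}
0.15 [0.17971961 0.59836778 0.25582642] [-2.24640683e-05  1.45366468e-01  9.89377780e-01 -4.44484402e-04] 1.0007100264378306
```

View pics/scene0.png

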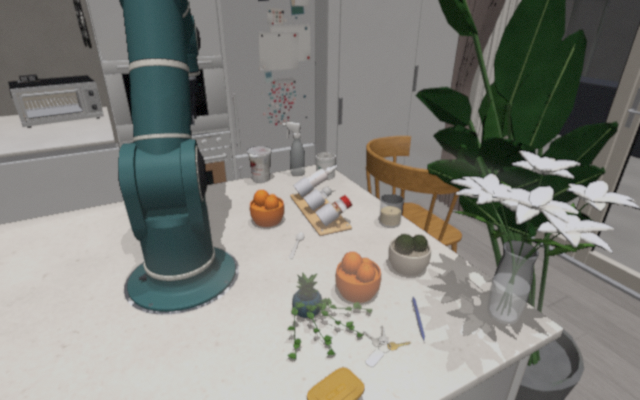

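View pics/top0.png

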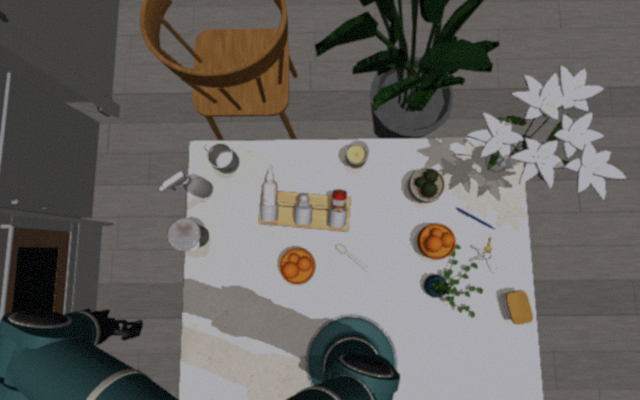

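The scene view shows the bottle in the rack's far-left cup (≈(315,180)) and the cream pot at ≈(410,253). In the top view, the bottle runs from (268,215) to its nozzle at (268,170), and the pot is at (425,185). I'll enlarge both.

Run:
```python
import cv2,numpy as np
t=cv2.imread("pics/top0.png"); s=cv2.imread("pics/scene0.png")
a=cv2.resize(t[155:240,240:360],None,fx=5,fy=5,interpolation=cv2.INTER_CUBIC)[:, :600]
b=cv2.resize(t[160:210,400:450],None,fx=4,fy=4,interpolation=cv2.INTER_CUBIC)
c=np.zeros((600,800,3),np.uint8); c[:425,:600]=a; c[:200,600:]=b
cv2.imwrite("pics/ctop.png",c)
a=cv2.resize(s[155:240,285:365],None,fx=6,fy=6,interpolation=cv2.INTER_CUBIC)
b=cv2.resize(s[225:280,380:440],None,fx=5,fy=5,interpolation=cv2.INTER_CUBIC)
c=np.zeros((600,800,3),np.uint8); c[:510,:480]=a; c[:275,480:780]=b
cv2.imwrite("pics/csc.png",c)
```

```text
(no output)
```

View pics/ctop.png

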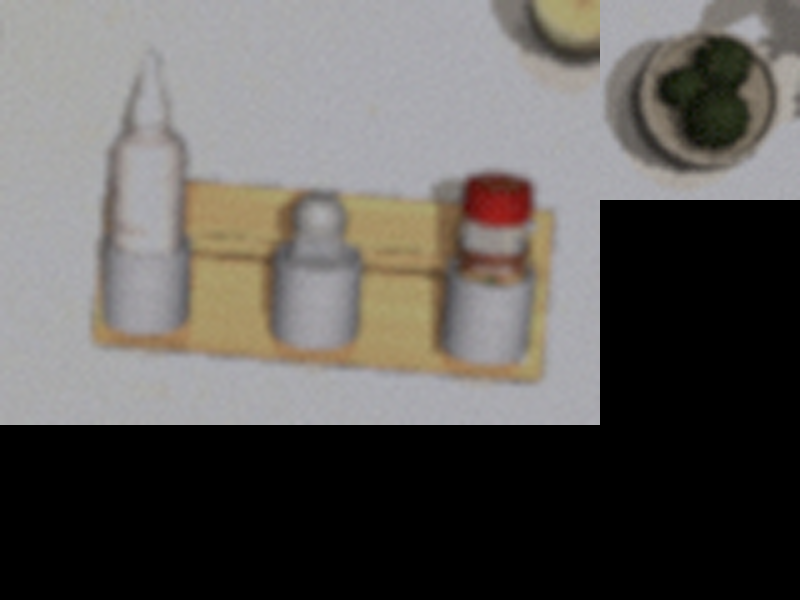

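View pics/csc.png

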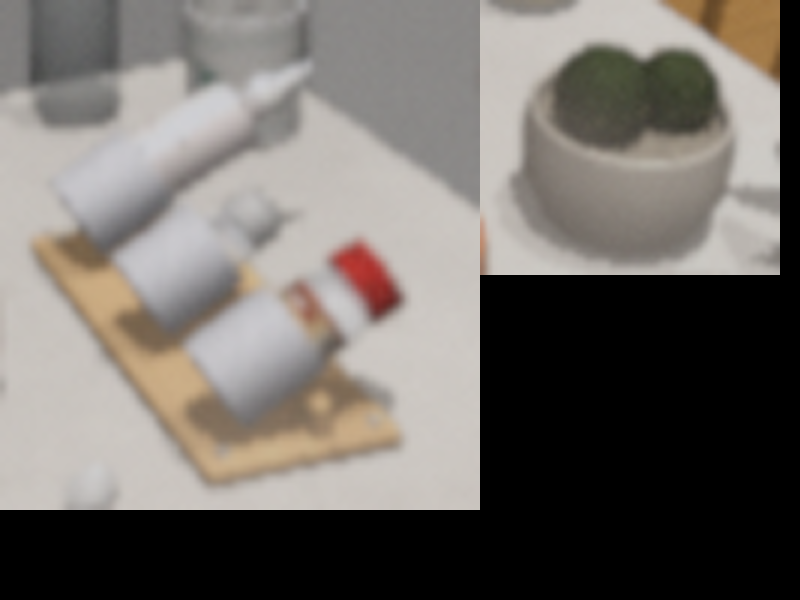

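The crop shows the nozzle tip at crop (151,50) in top and (310,66) in scene, the board corners, and the pot rim centre at ≈(708,100) in the top inset. I'll fit the poses.

```bash
cat > h.py <<'E'
import numpy as np, cv2
from rig import ctrl
from scipy.optimize import least_squares
from scipy.spatial.transform import Rotation as R
def proj(n,P):
    c=ctrl.camera_info(n); K=np.array([[c['fx'],0,c['cx']],[0,c['fy'],c['cy']],[0,0,1]])
    return cv2.projectPoints(np.atleast_2d(np.array(P,float)),c['rvec'],c['tvec'],K,None)[0][:,0]
def onplane(n,uv,z):
    return least_squares(lambda p:(proj(n,[p[0],p[1],z])[0]-uv),[0.5,0.1]).x
def crop(x,y,s,ox,oy): return np.array([(x+.5)/s-.5+ox,(y+.5)/s-.5+oy])
E
python3 - <<'E'
from h import *
T=lambda x,y:crop(x,y,5,240,155); S=lambda x,y:crop(x,y,6,285,155)
# rack
ob=[('top',T(93,346),-1,1),('top',T(541,381),-1,-1),('top',T(552,210),1,-1),('scene',S(33,240),-1,1),('scene',S(212,480),-1,-1),('scene',S(400,438),1,-1)]
def rk(p,q): 
    c,s=np.cos(p[2]),np.sin(p[2]); return np.array([p[0]+c*q[0]-s*q[1],p[1]+s*q[0]+c*q[1],q[2]])
f=lambda p:np.concatenate([proj(n,rk(p,[a*.0575,b*.15,.010]))[0]-uv for n,uv,a,b in ob])
r=least_squares(f,[.5,.1,0]); p=r.x; print("rack",p,np.round(r.fun,1))
tip0=rk(p,[.1,.11,.12])
bo=[('top',T(151,51),.168),('scene',S(311,66),.168),('top',T(149,128),.124),('scene',S(235,105),.124)]
def ax(q): return np.array([np.cos(q[4])*np.cos(q[3]),np.cos(q[4])*np.sin(q[3]),np.sin(q[4])])
def g(q): return np.concatenate([proj(n,q[:3]+(l-.168)*ax(q))[0]-uv for n,uv,l in bo]+[[(q[3]-p[2])/.02,(q[4]-np.radians(28))/.03]])
r=least_squares(g,[*tip0,p[2],.48]); q=r.x; print("tip",q,np.degrees(q[3:]),np.round(r.fun,1)); 
print("mid",q[:3]-.084*ax(q),"rackguess mouth",rk(p,[0,.11,.06]))
# pot
t=crop(708-600,100,4,400,160); xy=onplane('top',t,.072); print("pot",xy)
for z in(0,.072,.112): print(z,(proj('scene',[*xy,z])[0]-[380,225])*5+[480,0])
print("radius pts",[(proj('scene',[xy[0]+.0575*np.cos(a),xy[1]+.0575*np.sin(a),.072])[0]-[380,225])*5+[480,0] for a in np.arange(0,6.2,.785)])
for n,uv,z in (('top',(357,155),.09),('top',(222,158),.09)): print("candle/mug",onplane(n,uv,z))
E
```

```text
rack [ 0.48277484  0.14552881 -0.09520285] [-0.3 -0.6  0.6  0.1  1.  -0.2 -1.2 -0.4 -0.9 -0.7  0.8 -0.8]
tip [ 0.60779373  0.24676914  0.11476023 -0.0975119   0.47928101] [-5.5870202  27.46077932] [-0.2  1.3 -0.9 -0.1 -0.1 -0.5  2.  -0.1 -0.1 -0.3]
mid [0.53361237 0.25402572 0.07602436] rackguess mouth [0.49323134 0.25503069 0.06      ]
pot [ 0.55168879 -0.24481681]
0 [601.65061123 206.94371418]
0.072 [615.4232137  99.2116836]
0.112 [623.44535765  36.46088113]
radius pts [array([696.90741291,  72.51907381]), array([626.03194292,  45.20400208]), array([550.4757608 ,  48.70147488]), array([509.94097688,  81.48576891]), array([529.88857762, 127.10908224]), array([603.59733983, 158.47664628]), array([685.98538021, 154.24184251]), array([723.74008754, 117.50821236])]
candle/mug [ 0.64594563 -0.02536154]
candle/mug [0.64166997 0.40219971]
```

```bash
cat >> h.py <<'E'
mid=np.array([.5336,.2540,.0755]); AZ=-.0965; EL=.478; pot=np.array([.551,-.248])
b=np.array([np.cos(EL)*np.cos(AZ),np.cos(EL)*np.sin(AZ),np.sin(EL)])
def quat(t,az,flip=1):
    h=np.array([np.cos(az),np.sin(az),0]);u=np.array([0,0,1.])
    z=np.sin(t)*h-np.cos(t)*u; x=flip*(-np.cos(t)*h-np.sin(t)*u); y=np.cross(z,x)
    q=R.from_matrix(np.c_[x,y,z]).as_quat(); return z,np.r_[q[3],q[:3]]
def pose(m,t,az,flip=1):
    z,q=quat(t,az,flip); return m-.006*z,q
def final(az,slope=np.radians(30),h=.155):
    d=np.array([np.cos(slope)*np.cos(az),np.cos(slope)*np.sin(az),-np.sin(slope)])
    return np.r_[pot,h]-.084*d
E
python3 - <<'E'
from h import *
D=np.degrees
for fl in(1,-1):
  for t in range(-10,61,10):
    js=[ctrl.ik(*pose(m,np.radians(t),AZ,fl)) for m in (mid,mid-.12*quat(np.radians(t),AZ)[0],mid+.10*b)]
    print(fl,t,[None if j is None else np.round(j,2).tolist() for j in js][:1],[j is not None for j in js])
    dt=np.radians(t)-EL-np.radians(30)
    print("   final az ok:",[a for a in range(-180,180,15) if ctrl.ik(*pose(final(np.radians(a)),dt,np.radians(a),fl)) is not None])
E
```

```text
1 -10 [[-0.55, 0.65, 0.14, 1.71, -0.21, 0.95, 1.17]] [True, True, True]
   final az ok: [-180, -165, -150, -135, -120, -105, -90, -75, -60, 15, 30, 45, 60, 75, 90, 105, 120, 135, 150, 165]
1 0 [[-0.61, 0.58, 0.15, 1.83, -0.12, 0.74, 1.08]] [True, True, True]
   final az ok: [-180, -165, -150, -135, -120, -105, -90, -75, -60, -45, -30, -15, 0, 15, 30, 45, 60, 75, 90, 105, 120, 135, 150, 165]
1 10 [[-0.68, 0.53, 0.17, 1.94, 0.04, 0.54, 0.9]] [True, True, True]
   final az ok: [-180, -165, -150, -135, -120, -105, -90, -75, -60, -45, -30, -15, 0, 15, 30, 45, 60, 75, 90, 105, 120, 135, 150, 165]
1 20 [[-0.8, 0.5, 0.23, 2.04, 0.33, 0.36, 0.57]] [True, True, True]
   final az ok: [-180, -165, -150, -135, -120, -105, -90, -75, -60, -45, -30, -15, 0, 15, 30, 45, 60, 75, 90, 105, 120, 135, 150, 165]
1 30 [[-0.97, 0.52, 0.36, 2.14, 0.95, 0.23, -0.11]] [True, True, True]
   final az ok: [-180, -165, -150, -135, -120, -105, -90, -75, -60, -45, -30, -15, 0, 15, 30, 45, 60, 75, 90, 105, 120, 135, 150, 165]
1 40 [[-0.72, 0.52, -0.01, 2.2, 1.74, 0.51, -0.89]] [True, True, True]
   final az ok: [-180,
[... 1461 characters left out ...]
-90, -75, -60, -45, -30, -15, 0, 15, 30, 45, 60, 75, 90, 105, 120, 135, 150, 165]
-1 40 [[-1.17, 0.58, 0.52, 2.22, 1.82, 0.25, 2.06]] [True, True, True]
   final az ok: [-180, -165, -150, -135, -120, -105, -90, -75, -60, -45, -30, -15, 0, 15, 30, 45, 60, 75, 90, 105, 120, 135, 150, 165]
-1 50 [[-0.78, 0.58, -0.01, 2.26, 1.99, 0.72, 1.94]] [True, True, True]
   final az ok: [-180, -165, -150, -135, -120, -105, -90, -75, -60, -45, -30, -15, 0, 15, 30, 45, 60, 75, 90, 105, 120, 135, 150, 165]
-1 60 [[-0.84, 0.67, -0.01, 2.29, 2.1, 0.95, 1.76]] [True, True, True]
   final az ok: [-180, -165, -150, -135, -120, -105, -90, -75, -60, -45, -30, -15, 0, 15, 30, 45, 60, 75, 90, 105, 120, 135, 150, 165]
```

Run:
```python
from h import *
print(onplane('top',(470,135),.35),onplane('top',(482,160),.35))
t=np.radians(20); z,q=quat(t,AZ)
s=ctrl.read_state(); ctrl.move_straight(s["tool_pos"]+[0,0,.12],vel=.3)
ctrl.movep(mid+[-.03,0,.30],q)
ctrl.movep(mid-.126*z,q)
s=ctrl.read_state(); im=ctrl.read_camera("wrist")[:,:,::-1].copy()
c=ctrl.camera_info("wrist"); w=np.roll(s["tool_rot"],-1)
def pw(P):
    p=R.from_quat(w).inv().apply(P-s["tool_pos"]); m=c["mount"]; v=m[:3,:3].T@(p-m[:3,3])
    th=np.arctan2(np.hypot(v[0],v[1]),v[2]); k=c['fx']*th/np.hypot(v[0],v[1]); return v[0]*k+c['cx'],v[1]*k+c['cy']
for l,col in((0,(0,0,255)),(.04,(0,255,0)),(.084,(255,0,0))): cv2.circle(im,tuple(int(round(a)) for a in pw(mid+b*l)),2,col,-1)
cv2.imwrite("pics/w1.png",im); print(s["time_s"],s["tool_pos"],s["joint_pos"])
```

```text
[ 0.62322505 -0.27831393] [ 0.5606726  -0.30308625]
3.1917 [0.49139558 0.25888573 0.19507778] [-0.90822301  0.26068117  0.28360531  2.05572248  0.29034704  0.59221921
  0.60958339]
```

View pics/w1.png

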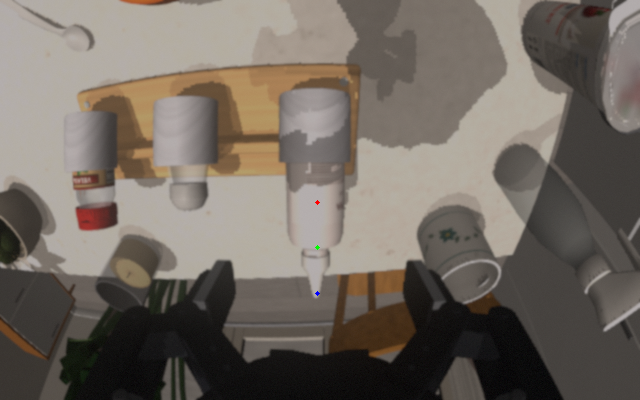

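The wrist view shows the bottle body centred at ≈(316,205) and its tip at (318,296). The projected estimate falls within ~2 px of both. Next I grasp and draw it out, and triangulate the flowers to keep clear of them.

Run:
```python
from h import *
for a,c in (((497,135),(487,190)),((538,157),(540,165)),((497,135),(548,210)),((538,157),(548,210)),((538,157),(487,190)),((538,97),(540,165))):
    r=least_squares(lambda p:np.r_[proj('top',p)[0]-a,proj('scene',p)[0]-c],[.6,-.4,.3]); print(np.round(r.x,3),round(r.cost,1))
z,q=quat(np.radians(20),AZ)
ctrl.move_straight(mid-.006*z,vel=.08,until_force=8)
s=ctrl.read_state(); print(s["tool_pos"],s["force"])
ctrl.set_gripper(0.0,60)
s=ctrl.read_state(); print(s["opening"],s["gripper_force"],s["force"])
ctrl.move_straight(s["tool_pos"]+.10*b,vel=.08)
s=ctrl.read_state(); print(s["opening"],s["gripper_force"],s["force"],s["time_s"],s["tool_pos"])
ctrl.move_straight(s["tool_pos"]+[0,0,.12],vel=.2); ctrl.hold(.2)
s=ctrl.read_state(); print(s["time_s"],s["tool_pos"])
cv2.imwrite("pics/w2.png",ctrl.read_camera("wrist")[:,:,::-1])
cv2.imwrite("pics/s2.png",cv2.resize(ctrl.read_camera("scene")[60:260,260:580,::-1],None,fx=2.4,fy=2.4))
```

```text
[ 0.647 -0.381  0.274] 0.2
[ 0.612 -0.475  0.358] 558.0
[ 0.721 -0.455  0.217] 517.4
[ 0.627 -0.517  0.278] 332.1
[ 0.566 -0.447  0.324] 9.8
[ 0.716 -0.449  0.35 ] 0.7
[0.53162256 0.25438997 0.0815678 ] [ 0.36073453  0.46535482 -0.02259088]
0.5316830504158961 59.64793859995552 [-2.75812196 -2.62714965  6.96248245]
0.5353762187388709 61.0263577719752 [ 0.0346768  -0.57570724 -1.622676  ] 6.7417 [0.61952513 0.24538609 0.12710398]
7.6917 [0.61910637 0.24519706 0.24568209]
```

View pics/s2.png

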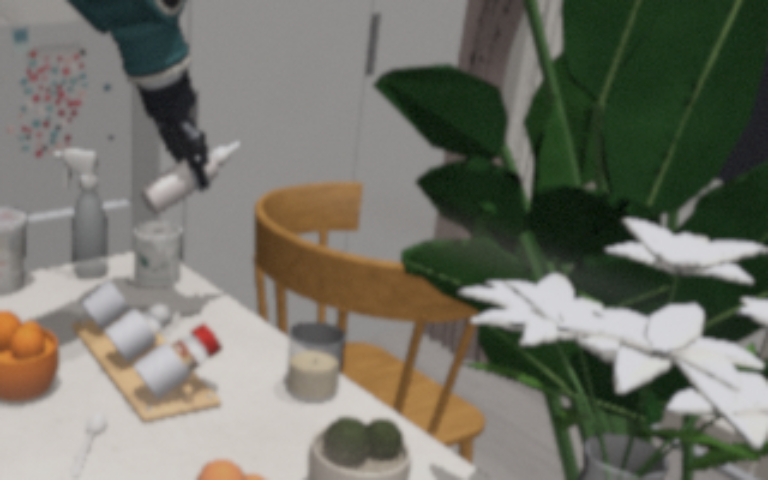

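The view shows the bottle firmly in the fingers, out of the rack, with the other things unmoved. The nearest flower is at about (0.65,-0.38,0.27), so I'll approach from the robot's side at azimuth +30°.

Run:
```python
from h import *
az=np.radians(30); t=np.radians(20)-EL-np.radians(30); m=final(az)
ctrl.movep(*pose(np.array([.46,.03,.33]),t,az))
print(ctrl.read_state()["joint_pos"].round(2))
ctrl.movep(*pose(m+[0,0,.09],t,az))
s=ctrl.read_state(); print(s["joint_pos"].round(2),s["time_s"],s["force"],s["gripper_force"],s["opening"])
a=ctrl.read_camera("scene")[130:290,330:500,::-1]; c=ctrl.read_camera("top")[125:225,380:480,::-1]
im=np.zeros((480,800,3),np.uint8); im[:376,:400]=cv2.resize(a,(400,376)); im[:400,400:]=cv2.resize(c,(400,400))
cv2.imwrite("pics/f1.png",im)
tip=np.r_[pot,.245]
print("exp tip scene",(proj('scene',tip)[0]-[330,130])*400/170,"top",(proj('top',tip)[0]-[380,125])*4+[400,0],"pot top",(proj('top',[*pot,.072])[0]-[380,125])*4+[400,0])
```

```text
[-0.24  0.4  -0.    1.6   0.18  1.78  1.83]
[0.14 0.52 0.16 1.52 0.38 1.58 2.3 ] 10.0917 [ 0.20602683 -0.54465605 -2.0246465 ] 61.201249616578934 0.5323500581045298
exp tip scene [200.15113912 135.96982687] top [660.82995409 193.46283159] pot top [590.57948683 239.31136523]
```

View pics/f1.png

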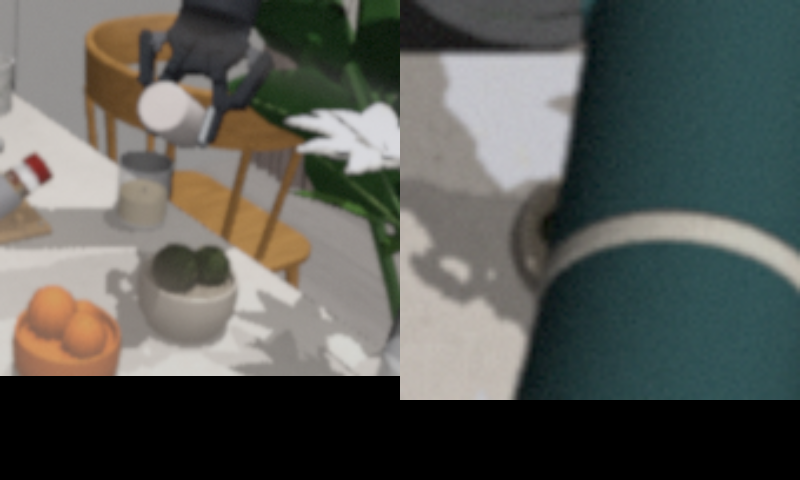

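The scene view shows the bottle base at crop ≈(166,107) above the pot, with the arm hiding the tip. I'll lower it and check the tip in the wrist camera.

Run:
```python
from h import *
az=np.radians(30); t=np.radians(20)-EL-np.radians(30); m=final(az); d=(np.r_[pot,.155]-m)/.084
print("exp base",(proj('scene',m+[0,0,.09]-.084*d)[0]-[330,130])*400/170)
ctrl.move_straight(pose(m,t,az)[0],vel=.08,until_force=6); ctrl.hold(.3)
s=ctrl.read_state(); im=ctrl.read_camera("wrist")[:,:,::-1].copy(); c=ctrl.camera_info("wrist")
def pw(P):
    p=R.from_quat(np.roll(s["tool_rot"],-1)).inv().apply(P-s["tool_pos"]); k=c["mount"]; v=k[:3,:3].T@(p-k[:3,3])
    n=np.hypot(v[0],v[1]); k=c['fx']*np.arctan2(n,v[2])/n; return int(v[0]*k+c['cx']),int(v[1]*k+c['cy'])
cv2.circle(im,pw(np.r_[pot,.155]),2,(255,0,0),-1); cv2.circle(im,pw(m-.084*d),2,(0,0,255),-1)
for a in np.arange(0,6.28,.4): cv2.circle(im,pw([pot[0]+.0575*np.cos(a),pot[1]+.0575*np.sin(a),.072]),1,(0,255,255),-1)
cv2.imwrite("pics/f2.png",im); print(s["time_s"],s["tool_pos"]-pose(m,t,az)[0],s["force"],s["gripper_force"])
```

```text
exp base [155.14648595 109.91217119]
11.7667 [ 6.78566388e-05 -1.98298364e-05  1.75068707e-04] [ 0.16119798  0.03459062 -1.39085333] 61.20937197679268
```

View pics/f2.png

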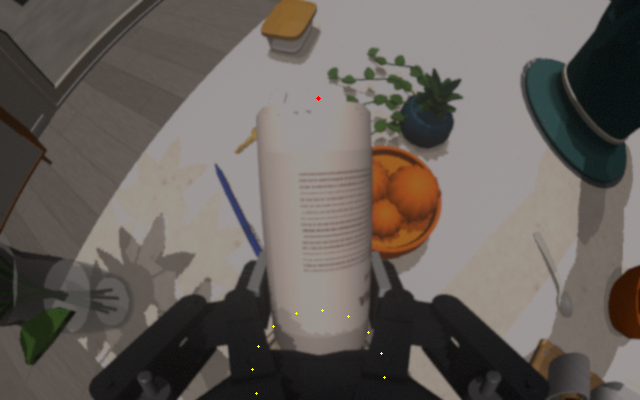

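The wrist view shows the bottle lined up as planned, with its base at ≈(315,100) against a predicted (318,98), and the fingers on the body. One last scene check for the tip against the pot.

Run:
```python
from h import *
im=cv2.resize(ctrl.read_camera("scene")[150:290,360:480,::-1],None,fx=4,fy=4,interpolation=cv2.INTER_CUBIC)
P=lambda p:tuple(int(v) for v in (proj('scene',p)[0]-[360,150])*4)
cv2.circle(im,P([*pot,.155]),3,(255,0,0),-1)
for a in np.arange(0,6.28,.4): cv2.circle(im,P([pot[0]+.0575*np.cos(a),pot[1]+.0575*np.sin(a),.072]),2,(0,255,255),-1)
m=final(np.radians(30)); cv2.circle(im,P(2*m-np.r_[pot,.155]),3,(0,0,255),-1)
cv2.imwrite("pics/f3.png",im)
```

```text
(no output)
```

View pics/f3.png

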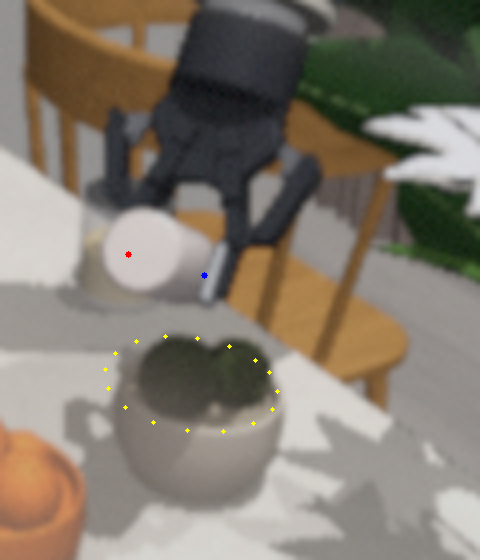

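The view shows the bottle base at ≈(142,250) and the pot rim at ≈(197,385). Both are offset alike from the predictions, so the tip is within about 6 mm of the pot's centre, well clear of the cacti and flowers. I'm handing it in.

Run:
```python
from rig import ctrl
print(ctrl.close_job(), ctrl.read_state()["time_s"])
```

```text
the job is handed in; nothing more can be done
the job is handed in; nothing more can be done
```

The job is handed in, with no verdict returned: the arm is holding the bottle still, nozzle sloping about 30° down, its tip about 4 cm above the cacti and, by estimate (the arm hid the tip), within a centimetre of the pot's centre.

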